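Check the hot pan with the infrared thermometer and wind the timer back

TASK

Pick up the yellow infrared thermometer and point its lens down at the middle of the red spot in the frying pan from about 20 cm away, holding it there steadily for about two seconds without touching either pan. Then stand it gently back upright on the middle of its cork mat and let go, and after that wind the blue timer handle anticlockwise all the way back to its zero stop. Leave everything else where it is.

Things in the scene. Friction and masses are not known exactly. Their poses are not given: they have to be found in the camera images.
- thermometer: infrared thermometer upright on its foot, 0.28 kg. Origin: centre of the foot's underside; z up, x the way it looks. Black foot 84 x 64 x 12, black handle 36 x 30, yellow box head 94 long, 42 wide (y), 36 thick, centred 118 above the origin and pitched 45 degrees nose-down: black lens at its lower +x end, display at its upper -x end, top corner 164 above the origin.
- thermometer_grip (a point): point inside the thermometer's head where it can be pinched from above across its 42 mm width (its y): on the middle plane, 122 mm above the foot's underside. Axes as the thermometer's.
- thermometer_nose (a point): front of the thermometer's lens: 35 mm ahead (+x) and 83 mm above the thermometer's origin. Its x axis is the line of sight (45 degrees below the horizontal while the thermometer is upright), its y axis is the thermometer's y.
- mat: square cork mat, 160 x 160 x 6, fixed to the worktop, on which the thermometer stands at the start and must stand again. Origin: centre of its underside. On the left or the right of the robot, the timer on the other side.
- pan: dark frying pan on one of the two zones of the hob: 200 diameter at the rim, 38 high, floor 5 thick, handle along its x axis to 225 from the centre, 42 high at its end. Origin: centre of its underside, z up. Loose, not to be touched.
- pan_spot (a point): the red round heat-indicator spot, 44 diameter, in the middle of the frying pan's floor: the target. The point is its centre, 6 above the pan's underside; z up.
- saucepan: steel saucepan on the other zone of the hob, 150 diameter, 85 high, handle along its x axis to 190 from the centre. It has no spot. Origin: centre of its underside. Not to be touched.
- hob: black-topped two-zone hob, 280 x 500 x 50 (x, y, z), fixed. Origin: centre of its underside; the zones are 125 either side along its y.
- timer: white twist timer, box 110 x 110 x 36, fixed to the worktop, with a dial on top. Origin: centre of its underside; a red tick on its top, towards its +x, shows the zero direction.
- dial_axis (a point): point on the timer's vertical dial axis, at the top of the box, 36 above its underside. Axes as the timer's.
- dial (a joint): angle of the timer's dial (rad): 0 at the zero stop, where the handle's long end points to the red tick (timer's +x); grows clockwise seen from above, up to 2.4. It stays where it is left (friction about 0.06 N m), so it is wound back by turning or pushing the handle anticlockwise seen from above.
- dial_tip (a point): top of the long end (white line on it) of the blue handle bar: 40 from the dial axis, 70 above the worktop. Its x axis points from the axis to the tip. The bar is 14 wide, 28 high above the dial's disc (72 diameter, its top 42 above the worktop) and runs from 40 on this side of the axis to 16 on the other.
- salt_mill: pale wooden mill, 54 diameter, 145 high; origin under its centre. Leave alone.
- pepper_mill: dark wooden mill, 54 diameter, 145 high; origin under its centre. Leave alone.
- oil: green glass bottle, 64 diameter, 210 high; origin under its centre. Leave alone.
- mug: blue mug, 80 diameter, 90 high; origin under its centre. Leave alone.
- bowl: white bowl, 80 diameter, 40 high; origin under its centre. Leave alone.
- spatula: wooden-handled spatula lying along its x axis across the worktop just in front of the hob. Leave alone.
Things that resemble listed ones, but are neither listed nor needed, are in the scene too. What is shaped like the thermometer but purple is not meant.

How it is judged (in metres and radians):
On the way, in this order (a step that is already met when the one before it is completed fails the run):
1. the thermometer, held in the gripper, looks at the red spot from 14 to 27 cm, its line of sight within 16 mm of the spot's centre, and is held steady for a second and a quarter (x of pan_spot in the frame of thermometer_nose between 0.14 and 0.27 m and y of pan_spot in the frame of thermometer_nose between -0.016 and 0.016 m and z of pan_spot in the frame of thermometer_nose between -0.016 and 0.016 m and height (world z) of thermometer_nose above 0.15 m and contact force between thermometer and the fingers above 1 N and linear speed of thermometer below 0.03 m/s and angular speed of thermometer below 0.15 rad/s), for 1.25 s.
2. the thermometer stands upright on its cork mat again, released (x of thermometer in the frame of mat between -0.045 and 0.045 m and y of thermometer in the frame of mat between -0.045 and 0.045 m and z of thermometer in the frame of mat below 0.012 m and angle between thermometer's own z axis and vertical below 0.1 rad and contact force between thermometer and mat above 0.5 N and contact force between thermometer and the fingers below 0.1 N and linear speed of thermometer below 0.03 m/s), for 0.2 s.
3. the timer is wound back to its zero stop (value of joint dial below 0.06 rad), for 0.2 s.
At the end, for the whole second after the job is handed in: The thermometer stands upright (within 0.1 rad), still and released on its cork mat, its foot's centre within 45 mm of the mat's centre along each of the mat's sides, and the timer's dial is within 0.06 rad of its zero stop (all of step 2 and value of joint dial below 0.06 rad); the robot touches nothing.
It fails at once if the frying pan or the saucepan is touched by the thermometer or the robot (contact force between any of pan, saucepan and thermometer above 0.5 N or contact force between any of pan, saucepan and the fingers above 0.5 N or contact force between any of pan, saucepan and the arm above 0.5 N).
It fails at once if the thermometer is dropped or knocked over (angle between thermometer's own z axis and vertical above 1.2 rad or (contact force between thermometer and the fingers below 0.1 N and linear speed of thermometer above 0.5 m/s)).
It fails at once if another thing on the worktop is shifted by more than 40 mm or tipped over (distance of any of salt_mill, pepper_mill, oil, mug, bowl, spatula from where it was at the start of the episode above 0.04 m or angle between any of salt_mill, pepper_mill, oil, mug, bowl's own z axis and vertical above 0.6 rad).
It also fails if it takes over 70 s, if anything falls off the work surface, if the arm or the gripper's body presses on something with over 40 N, if the wrist force passes 120 N, or if a joint passes its speed limit or range.

ROBOT

A 6-joint arm with a two-finger parallel gripper is mounted at the origin on the work surface. World frame = base frame: x ahead of the robot, y to its left, z up, the work surface at z = 0. Lengths are in mm, angles in rad, forces in N, time in s.
With the tool pointing down it reaches from about 400 to 925 mm from the base axis. Payload 12.5 kg.
Tool frame: the origin (TCP) lies midway between the tips of the shut fingers; the grasp point (between the pads) lies 19 mm behind it; z points along the fingers, y is the line along which they close (so a half turn about z gives the same grasp; the last joint's range is limited). The gripper opens to 95 mm and grips with 3 to 60 N. Pads are 20 mm wide; open, the fingers measure 119 mm over their backs; the gripper's body (75 mm by 180 mm) begins 59 mm behind the grasp point.
Start: joints at [1.019, 0.491, 1.559, -0, 1.092, -0.106], TCP at [269.474, 563.942, 214.661] pointing down, gripper open.
Joint ranges: [-3.1, 3.1], [-0.84, 2.19], [0.05, 2.79], [-1.13, 4.28], [0.06, 2.93], [-2.69, 2.69]. Speed limits (rad/s): [2.22, 2.22, 2.79, 3.14, 3.14, 3.14].

INTERFACE

Orientations are given as [roll, pitch, yaw] about the fixed x, y, z axes, in that order (R = Rz(yaw) Ry(pitch) Rx(roll)).
In Python, from cell import env gives the robot as it stands.
- The arm moves only by the tool carry_out, never from a script. Its argument "series" is a list of rows, each a list of 4 numbers: the shift along the world's x, y, z normalised to -1 to 1, where 1 is 5 cm, then the turn about the world's z normalised to -1 to 1, where 1 is 6 degrees. In form: [[x, y, z, turn], ...]. A call has exactly 5 rows; each row shifts and turns the commanded pose from where the row before left it; what a row does not reach is not made up. A row lasts 1/10 s, in which the tool goes at most 50 mm and 8.59 degrees, less where a joint would pass 70% of its speed; a pose out of reach is approached as far as the arm can. A call with a number of a shift or a turn outside -1 to 1 is refused whole. A call with a gripper value outside its range is refused whole. "fingers" is the closure, from -1 (fully open) to 1 (shut), set as the call begins (left out, the last holds). The fingers move at their own pace and stop on an object; the grip force is fixed at half the most. Time passes only in rows, so rows that do not move let the fingers close, or fill a call up. It gives the time, the measured TCP pose, the force, the opening and the grip force at its end, in the units of the state.
- env.state(): the state, without advancing time (a new reading comes with each control period).
- env.read_camera(name): name is "scene" or "top"; returns the picture (480x640x3 uint8, red, green, blue); there is no depth.
- env.calibration(name): a dict with "K" (3x3 intrinsics, pixels), "pose" (4x4, takes a point from camera to world coordinates). Camera axes: x right, y down, z forward; pixel columns grow to the right and rows downward; lengths in mm; the calibration is good to about 2 mm. A picture is of the moment at which its call begins. calibration takes no time and is no camera call.
- env.job_done(): hands the job in; it is judged then, once.
Trained networks look in the newest picture that a camera, given by its name, has taken for a name from the list of things; names that differ only in an ending like _2 or _b are one class to them, and where a whole thing is asked for, a point or a joint stands for the part that bears it (a point fixed in the world has none). Each returns a list of dicts, best first, with "conf" (0 to 1); they miss things now and then, are a little off and sometimes report something else, mostly with a low value. They report only what shows in the picture. A call takes as long as a camera call. They do not tell look-alikes from the thing itself.
- env.look_for(camera, label): "position" ([row, column] as shares, 0 to 1, of the picture: columns of its width, rows of its height, amid what is visible of it).
The state is a dict: "t": time; "joints": joint angles; "qvel": joint speeds; "tau": joint torques, N m; "eef_pos": TCP position; "tcp_rot": TCP orientation; "ft_force": force on the tool from outside, world axes, zero at the start; "moment": the same for the moment, N m; "opening": opening from 0.0 (shut) to 1.0 (fully open); "grip_force": force on a finger pad.
Only numpy, scipy, OpenCV 4.12 (cv2) and the standard library are available. Lean on these libraries where they do the work, as an engineer would, in place of code of your own. Each camera call takes 0.05 s, during which the arm holds its last target. There are 200 camera calls.

## Working session

There is one attempt and no reset: what is moved stays moved. The work goes in short steps, Python scripts to look and compute and a tool call to move; the robot and the scene stay as the last step left them, time stands still between calls to the robot, and variables do not carry over. Pictures are saved under pics/ and viewed, at most 10 in all, crops included, and the job is handed in when it is done.

Besides the shell and the picture viewer there is one more tool, called after ">>>" as name(argument=value, ...) on one line, values as JSON. carry_out: Moves the arm, as the interface text tells. Its arguments: {"type":"object","properties":{"series":{"type":"array","items":{"type":"array","items":{"type":"number","minimum":-1,"maximum":1}}},"fingers":{"type":"number"}},"required":["series"]}

```bash
mkdir -p pics
cat > h.py <<'E'
import numpy as np, cv2
from cell import env
def ray(cam,u,v,z):
    c=env.calibration(cam);K=np.array(c["K"]);P=np.array(c["pose"])
    d=P[:3,:3]@np.linalg.solve(K,[u,v,1]);o=P[:3,3]
    return o+d*(z-o[2])/d[2]
def proj(cam,p):
    c=env.calibration(cam);K=np.array(c["K"]);P=np.array(c["pose"])
    q=K@(P[:3,:3].T@(np.array(p)-P[:3,3]));return q[:2]/q[2]
def snap(cam,n):
    a=env.read_camera(cam);cv2.imwrite(f"pics/{n}.png",cv2.cvtColor(np.asarray(a),cv2.COLOR_RGB2BGR));return a
E
python3 - <<'E'
from h import *
np.set_printoptions(precision=1,suppress=True)
for c in("top","scene"):
    snap(c,c+"1");print(c,np.array(env.calibration(c)["pose"]),np.array(env.calibration(c)["K"])[0])
    for l in("thermometer","mat","pan_spot","timer","dial_tip","saucepan"):
        r=env.look_for(c,l);print(l,[(round(x["conf"],2),round(x["position"][1]*640),round(x["position"][0]*480)) for x in r[:3]])
print(env.state())
E
```

```text
top [[  -0.    -1.     0.2  252.4]
 [  -1.     0.     0.   -19.9]
 [  -0.    -0.2   -1.  1218.8]
 [   0.     0.     0.     1. ]] [439.8   0.  321.7]
thermometer [(0.91, 470, 336), (0.9, 428, 277), (0.86, 503, 293)]
mat [(0.9, 412, 268), (0.62, 163, 202)]
pan_spot [(0.81, 351, 161), (0.65, 222, 280)]
timer [(0.81, 220, 279)]
dial_tip [(0.91, 223, 280), (0.71, 262, 161)]
saucepan [(0.9, 261, 162), (0.56, 222, 283)]
scene [[  -0.3    0.7   -0.6 1048.8]
 [   1.     0.2   -0.2  168.5]
 [   0.    -0.6   -0.8  858.6]
 [   0.     0.     0.     1. ]] [439.7   0.  310.3]
thermometer [(0.84, 214, 193), (0.69, 158, 167), (0.63, 209, 141)]
mat [(0.69, 222, 223)]
pan_spot [(0.96, 230, 317)]
timer [(0.89, 432, 261)]
dial_tip [(0.93, 432, 255)]
saucepan [(0.82, 358, 351), (0.65, 236, 319)]
{'t': 0.7, 'joints': array([ 1. ,  0.5,  1.6, -0. ,  1.1, -0.1]), 'qvel': array([ 0., -0., -0.,  0.,  0., -0.]), 'tau': array([ -0. , -61.2, -25.8,   0.1,   0. ,  -0. ]), 'eef_pos': array([269.5, 563.9, 214.7]), 'tcp_rot': array([3.1, 0. , 2.7]), 'ft_force': array([-0.4, -0.2, -0.4]), 'moment': array([ 0. ,  0. , -0.1]), 'grip_force': 0.0, 'opening': 0.9994830542246756}
```

View pics/top1.png

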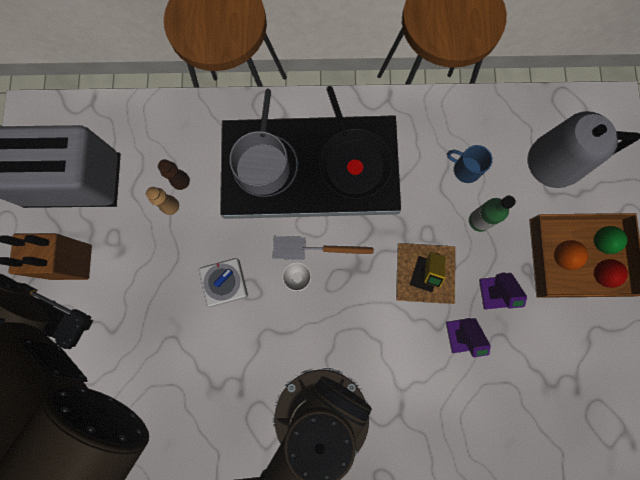

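View pics/scene1.png

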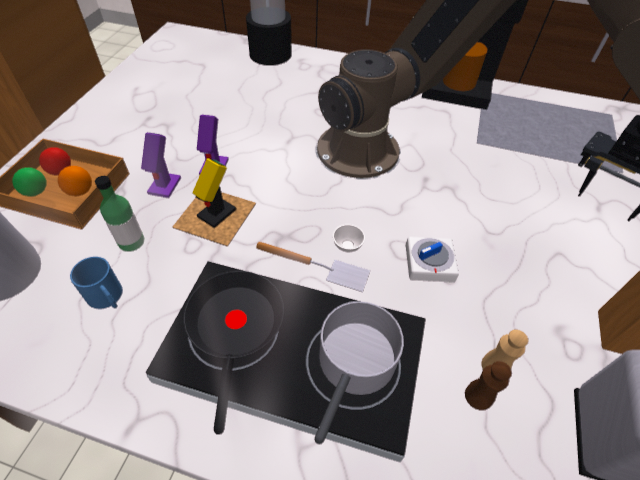

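Top view: mat (426,273) with the yellow thermometer on it, its display end toward the robot's right. The red spot is at (355,168), and the timer at (222,281) with a blue handle. The purple look-alikes are at (468,336) and (503,291). I'll zoom in on the thermometer and the timer.

Run:
```python
from h import *
a=cv2.imread("pics/top1.png");b=cv2.imread("pics/scene1.png")
def c(i,x,y,w,h): return cv2.resize(i[y:y+h,x:x+w],(400,300),interpolation=cv2.INTER_CUBIC)
cv2.imwrite("pics/m1.png",np.vstack([np.hstack([c(a,384,234,80,75+0)[:, :],c(a,187,245,80,60)]),np.hstack([c(b,165,145,108,81+20),c(b,396,225,80,60)])]))
hsv=cv2.cvtColor(a,cv2.COLOR_BGR2HSV); hs2=cv2.cvtColor(b,cv2.COLOR_BGR2HSV)
def cen(h,lo,hi,x0,x1,y0,y1):
    m=cv2.inRange(h,lo,hi);k=np.zeros_like(m);k[y0:y1,x0:x1]=m[y0:y1,x0:x1]
    return k
k=cen(hsv,(0,150,120),(6,255,255),330,380,150,190);M=cv2.moments(k,True);u,v=M['m10']/M['m00'],M['m01']/M['m00'];print("spot",u,v,M['m00'],ray("top",u,v,56))
k=cen(hs2,(0,150,120),(6,255,255),215,260,300,340);M=cv2.moments(k,True);u,v=M['m10']/M['m00'],M['m01']/M['m00'];print("spot s",u,v,ray("scene",u,v,56))
# mat from top: brownish
k=cen(hsv,(5,60,60),(25,255,255),390,465,235,310)|0
k=cv2.morphologyEx(k,cv2.MORPH_CLOSE,np.ones((15,15)))
p=cv2.findNonZero(k);r=cv2.minAreaRect(p);bp=cv2.boxPoints(r);print("mat",[ray("top",*q,6)[:2].round() for q in bp],ray("top",*r[0],6))
k=cen(hsv,(100,150,60),(125,255,255),200,245,260,300);r=cv2.minAreaRect(cv2.findNonZero(k));print("handle",r,[ray("top",*q,70)[:2].round() for q in cv2.boxPoints(r)])
k=cen(hsv,(22,120,60),(34,255,255),400,460,235,310);r=cv2.minAreaRect(cv2.findNonZero(k));print("yellow",r)
```

```text
spot 354.625 166.59375 160.0 [670.64477296 -96.67350655  56.        ]
spot s 235.54626865671642 318.99402985074624 [670.02327566 -99.06721035  56.        ]
mat [array([ 304., -203.]), array([ 464., -217.]), array([ 455., -379.]), array([ 295., -362.])] [ 378.7343808  -290.34835954    6.        ]
handle ((222.23324584960938, 277.8306884765625), (6.33061408996582, 20.461450576782227), 42.709388732910156) [array([350., 281.]), array([390., 246.]), array([378., 234.]), array([339., 269.])]
yellow ((436.239013671875, 269.05120849609375), (18.927461624145508, 31.56905174255371), 12.094757080078125)
```

View pics/m1.png

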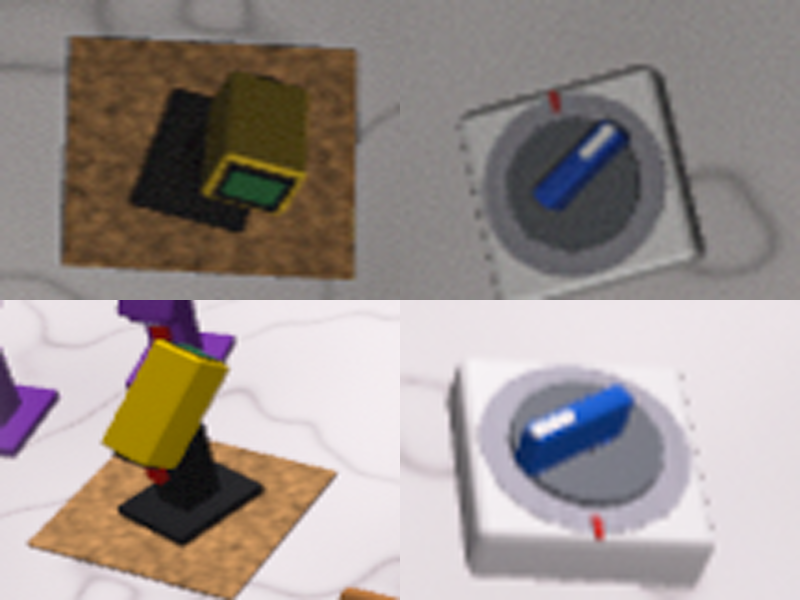

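Run:
```python
from h import *
from scipy.optimize import least_squares
np.set_printoptions(precision=2,suppress=True)
U=lambda y:(-20.5,y,164);L=lambda y:(-46,y,138.5);F=lambda y:(46,y,97.5)
T=[(U(21),427.6,272.8),(U(-21),445.2,277),(L(-21),441.4,287.2),(L(21),424.4,283.2),(F(21),430.4,252.3),(F(-21),445.2,256),((42,32,12),418.4,256.5),((-42,32,12),410.4,284),((-42,-32,12),432.6,291.5)]
S=[(U(-21),206.9,159.1),(U(21),226.6,167.9),(F(21),213.6,201.6),(F(-21),193.1,192.1)]
def res(p,use):
    c,s=np.cos(p[2]),np.sin(p[2]);o=[]
    for cam,l in use:
        for q,u,v in l: o+=list(proj(cam,(p[0]+c*q[0]-s*q[1],p[1]+s*q[0]+c*q[1],6+q[2]))-[u,v])
    return o
for use in([("top",T)],[("scene",S)],[("top",T),("scene",S)]):
    r=least_squares(res,[385,-290,-.3],args=(use,));print(r.x,np.degrees(r.x[2]),np.array(r.fun).round(1))
p=r.x
print("nose dir",[np.cos(p[2]),np.sin(p[2])])
print("dial tick top",ray("top",218,265,36),"centre",ray("top",221.8,282.2,42),[ray("top",*q,36)[:2] for q in((199.6,268.4),(236.5,259.3),(245.5,297.3))])
# scene timer: handle top white end etc
f=lambda x,y:(396+(x-400)/5,225+(y-300)/5)
print("scene tick",ray("scene",*f(598,527),36),"ctr",ray("scene",*f(588,443),42),"tip",ray("scene",*f(523,430),70),"tail",ray("scene",*f(618,392),70))
print(env.state()["tcp_rot"],env.state()["eef_pos"])
```

```text
[ 376.18 -286.63   -0.31] -17.782715165889705 [ 1.1 -0.4  0.7  0.7 -0.9  1.5 -0.7  0.3 -0.8 -1.8  0.4 -0.7 -0.1 -0.9
 -0.2  0.8  0.5  0.3]
[ 374.94 -275.49   -0.23] -13.181218677735423 [ 2.7 -0.7 -2.8 -3.2 -3.3  0.5  3.4  3.4]
[ 375.22 -282.74   -0.27] -15.3150746742334 [-0.2  0.5 -0.5  0.8 -1.7  1.8 -1.6  1.3 -3.1 -1.3 -1.8 -0.8 -2.2 -0.3
 -1.1  1.8 -0.2  0.4  0.4 -1.3 -5.6 -3.5 -6.9 -0.2  0.3  2.3]
nose dir [np.float64(0.9644879593621563), np.float64(-0.26412681848957276)]
dial tick top [402.48 278.39  36.  ] centre [355.15 265.06  42.  ] [array([393.64, 328.2 ]), array([417.64, 228.4 ]), array([314.68, 201.47])]
scene tick [402.59 278.96  36.  ] ctr [360.17 267.31  42.  ] tip [385.63 234.65  70.  ] tail [349.51 273.17  70.  ]
[3.14 0.   2.7 ] [269.48 563.94 214.68]
```

>>> carry_out(series=[[0.6,-0.8,0.5,0],[0.6,-0.8,0.5,0],[0.6,-0.8,0.5,0],[0.6,-0.8,0,0],[0.6,-0.8,0,0]], fingers=-1)

```text
t: 1.2
eef_pos: [410.8, 375.2, 282.6]
tcp_rot: [3.14, 0.001, 2.696]
ft_force: [0.7, -0.3, 0.0]
opening: 1.001
grip_force: 0.0
```

>>> carry_out(series=[[0.2,-1,0,0.3],[0.2,-1,0,0.3],[0.2,-1,0,0.3],[0.2,-1,0,0.3],[0,-1,0,0.1]])

```text
t: 1.7
eef_pos: [449.7, 128.6, 281.9]
tcp_rot: [3.141, 0.001, 2.833]
ft_force: [0.5, -0.6, -0.8]
opening: 1.001
grip_force: 0.0
```

>>> carry_out(series=[[0,-1,0,0],[0,-1,0,0],[0,-1,0,0],[-0.2,-1,0,0],[-0.2,-1,0,0]])

```text
t: 2.2
eef_pos: [428.9, -119.5, 281.9]
tcp_rot: [3.142, 0.001, 2.832]
ft_force: [1.2, 0.4, -0.1]
opening: 0.997
grip_force: 0.0
```

>>> carry_out(series=[[-0.5,-0.7,0,0],[-0.5,-0.7,0,0],[-0.4,-0.6,0,0],[0,0,0,0],[0,0,0,0]])

```text
t: 2.7
eef_pos: [359.4, -217.9, 281.8]
tcp_rot: [3.141, 0.0, 2.83]
ft_force: [0.4, -0.9, -0.2]
opening: 1.0
grip_force: 0.0
```

>>> carry_out(series=[[0.11,-0.46,-0.3,0],[0.11,-0.46,-0.3,0],[0.11,-0.46,-0.3,0],[0,0,0,0],[0,0,0,0]])

```text
t: 3.2
eef_pos: [376.6, -285.6, 236.5]
tcp_rot: [3.141, -0.001, 2.833]
ft_force: [0.1, -0.8, 0.6]
opening: 0.998
grip_force: 0.0
```

Run:
```python
from h import *
b=snap("scene","s2"); s=env.state();print(s["eef_pos"],s["tcp_rot"])
i=cv2.imread("pics/s2.png")
c=np.cos(-.31);n=np.sin(-.31)
for q in [(-20.5,21,164),(-20.5,-21,164),(46,21,97.5),(46,-21,97.5),(42,32,12),(42,-32,12),(-42,32,12),(-46,21,138.5)]:
    u=proj("scene",(376+c*q[0]-n*q[1],-287+n*q[0]+c*q[1],6+q[2]));cv2.circle(i,tuple(int(round(t)) for t in u),1,(255,0,255),-1)
cv2.imwrite("pics/s2c.png",cv2.resize(i[70:270,120:360],(720,600),interpolation=cv2.INTER_CUBIC))
```

```text
[ 376.51901584 -285.44603866  236.95876986] [ 3.14119217e+00 -1.94180388e-04  2.83303455e+00]
```

View pics/s2c.png

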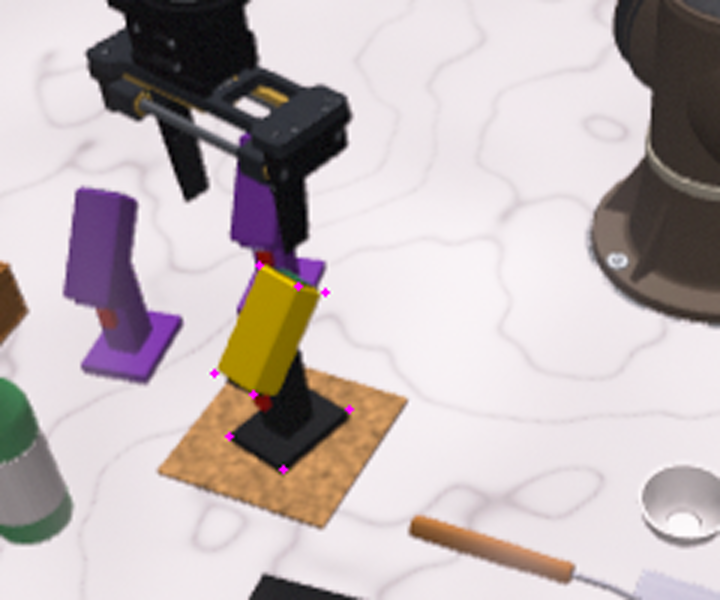

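The projected model (magenta) sits on the foot corners, e.g. crop (283,469) and (230,437), and on the head to within 2–3 px. The open fingers straddle the yellow head. Now descending.

>>> carry_out(series=[[0,-0.02,-0.6,0],[0,-0.02,-0.6,0],[0,0,-0.6,0],[0,0,-0.4,0],[0,0,-0.3,0]])

```text
t: 3.75
eef_pos: [376.3, -287.3, 111.3]
tcp_rot: [3.141, -0.0, 2.833]
ft_force: [0.5, -0.9, -0.3]
opening: 1.0
grip_force: 0.0
```

>>> carry_out(series=[[0,0,-0.05,0],[0,0,0,0],[0,0,0,0],[0,0,0,0],[0,0,0,0]])

```text
t: 4.25
eef_pos: [376.3, -288.7, 109.9]
tcp_rot: [-3.141, 0.001, 2.832]
ft_force: [0.1, -0.5, -0.6]
opening: 1.005
grip_force: 0.0
```

>>> carry_out(series=[[0,0,0,0],[0,0,0,0],[0,0,0,0],[0,0,0,0],[0,0,0,0]], fingers=1)

```text
t: 4.75
eef_pos: [376.1, -288.6, 109.2]
tcp_rot: [3.141, -0.0, 2.832]
ft_force: [1.4, 0.1, 0.3]
opening: 0.635
grip_force: 0.0
```

>>> carry_out(series=[[0,0,0,0],[0,0,0,0],[0,0,0,0],[0,0,0,0],[0,0,0,0]])

```text
t: 5.25
eef_pos: [376.0, -288.5, 109.2]
tcp_rot: [3.141, -0.0, 2.832]
ft_force: [0.1, 0.1, -1.6]
opening: 0.446
grip_force: 29.8
```

>>> carry_out(series=[[0,0,0.2,0],[0,0,0.5,0],[0,0,0.6,0],[0,0,0.5,0],[0,0,0.4,0]])

```text
t: 5.75
eef_pos: [376.1, -288.6, 221.4]
tcp_rot: [-3.141, 0.001, 2.832]
ft_force: [-0.5, -0.4, -2.1]
opening: 0.441
grip_force: 29.8
```

>>> carry_out(series=[[0.1,0.2,0,0],[0.25,0.5,0,0],[0.3,0.6,0,0],[0.35,0.7,0,0],[0.35,0.7,0,0]])

```text
t: 6.25
eef_pos: [443.7, -151.5, 218.4]
tcp_rot: [3.141, -0.001, 2.831]
ft_force: [0.9, -0.5, -1.9]
opening: 0.443
grip_force: 29.8
```

>>> carry_out(series=[[0.35,0.7,0,0],[0.3,0.6,0,0],[0.25,0.5,0,0],[0.15,0.3,0,0],[0,0,0,0]])

```text
t: 6.75
eef_pos: [496.1, -46.3, 218.3]
tcp_rot: [3.141, -0.001, 2.834]
ft_force: [0.3, 0.2, -2.0]
opening: 0.442
grip_force: 29.8
```

>>> carry_out(series=[[0,0,0,0],[0,0,0,0],[0,0,0,0],[0,0,0,0],[0,0,0,0]])

```text
t: 7.25
eef_pos: [496.0, -49.0, 219.3]
tcp_rot: [3.142, 0.0, 2.831]
ft_force: [0.4, 0.8, -1.7]
opening: 0.444
grip_force: 29.8
```

Run:
```python
from h import *
s=env.state();print(s["eef_pos"],s["tcp_rot"],s["opening"])
a=snap("top","t3");snap("scene","s3")
A=cv2.imread("pics/t3.png");B=cv2.imread("pics/s3.png")
e=s["eef_pos"];w=s["tcp_rot"][2]+np.pi;c=np.cos(w);n=np.sin(w)
for cam,i in(("top",A),("scene",B)):
  for q in [(-20.5,21,164),(-20.5,-21,164),(46,21,97.5),(46,-21,97.5),(42,32,12),(42,-32,12),(42,32,0),(42,-32,0),(-42,32,12),(-42,-32,12),(35,0,83)]:
    u=proj(cam,(e[0]+c*q[0]-n*q[1],e[1]+n*q[0]+c*q[1],e[2]-103.2+q[2]));cv2.circle(i,tuple(int(round(t)) for t in u),1,(255,0,255),-1)
f=lambda i,x,y:cv2.resize(i[y:y+150,x:x+100],(400,600),interpolation=cv2.INTER_CUBIC)
cv2.imwrite("pics/m3.png",np.hstack([f(A,310,130),f(B,200,190)]))
```

```text
[495.95692743 -48.96206203 219.27742843] [3.14152013e+00 6.50160307e-05 2.83118564e+00] 0.4444753769300026
```

View pics/m3.png

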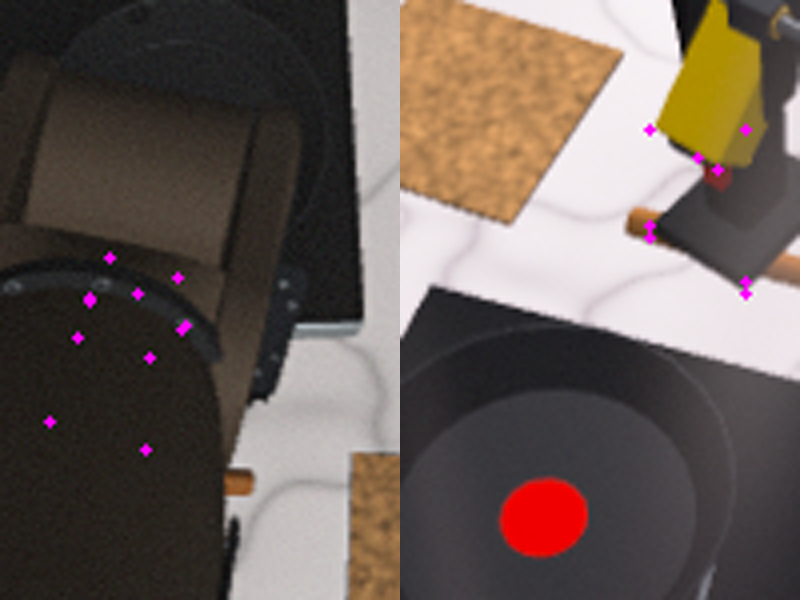

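In the scene crop, the foot's front corner is near (746,285) and the lower head edge runs (657,130)–(722,163). Both are within about 2 px of the prediction, so nothing slipped. A small correction, then hold.

>>> carry_out(series=[[0.07,0.03,-0.02,0],[0.07,0.03,-0.01,0],[0,0,0,0],[0,0,0,0],[0,0,0,0]])

```text
t: 7.85
eef_pos: [503.1, -45.5, 217.7]
tcp_rot: [3.142, -0.0, 2.832]
ft_force: [0.6, 0.4, -2.4]
opening: 0.445
grip_force: 29.8
```

>>> carry_out(series=[[0,0,0,0],[0,0,0,0],[0,0,0,0],[0,0,0,0],[0,0,0,0]])

```text
t: 8.35
eef_pos: [503.1, -45.6, 217.8]
tcp_rot: [3.141, 0.0, 2.832]
ft_force: [0.2, 0.1, -3.1]
opening: 0.444
grip_force: 29.8
```

>>> carry_out(series=[[0,0,0,0],[0,0,0,0],[0,0,0,0],[0,0,0,0],[0,0,0,0]])

```text
t: 8.85
eef_pos: [503.1, -45.6, 217.8]
tcp_rot: [3.141, 0.0, 2.832]
ft_force: [0.1, -0.1, -2.3]
opening: 0.44
grip_force: 29.8
```

>>> carry_out(series=[[0,0,0,0],[0,0,0,0],[0,0,0,0],[0,0,0,0],[0,0,0,0]])

```text
t: 9.35
eef_pos: [503.1, -45.6, 217.8]
tcp_rot: [3.142, 0.0, 2.832]
ft_force: [-0.8, -0.5, -2.0]
opening: 0.447
grip_force: 29.8
```

>>> carry_out(series=[[0,0,0,0],[0,0,0,0],[0,0,0,0],[0,0,0,0],[0,0,0,0]])

```text
t: 9.85
eef_pos: [503.1, -45.6, 217.7]
tcp_rot: [3.142, 0.0, 2.832]
ft_force: [0.4, 0.2, -1.9]
opening: 0.445
grip_force: 29.8
```

>>> carry_out(series=[[0,0,0,0],[0,0,0,0],[0,0,0,0],[0,0,0,0],[0,0,0,0]])

```text
t: 10.35
eef_pos: [503.1, -45.6, 217.7]
tcp_rot: [3.142, -0.0, 2.832]
ft_force: [0.2, -0.2, -1.9]
opening: 0.443
grip_force: 29.8
```

Run:
```python
from h import *
s=env.state();snap("scene","s4");B=cv2.imread("pics/s4.png")
x,y,k=225,140,7
I=cv2.resize(B[y:y+84,x:x+110],None,fx=k,fy=k,interpolation=cv2.INTER_CUBIC)
e=s["eef_pos"];w=s["tcp_rot"][2]+np.pi;c=np.cos(w);n=np.sin(w)
def pt(q):
    u=proj("scene",(e[0]+c*q[0]-n*q[1],e[1]+n*q[0]+c*q[1],e[2]-103.2+q[2]));return tuple(int(round(t)) for t in ((u-[x,y]+.5)*k))
U,L,F,G=[[(a,21,b),(a,-21,b)] for a,b in((-20.5,164),(-46,138.5),(46,97.5),(20.5,72))]
for p in ([U[1],U[0],F[0],F[1]],[F[1],F[0],G[0],G[1]],[(42,32,12),(42,-32,12),(-42,-32,12),(-42,32,12)],[U[0],L[0],G[0],F[0]],[(42,32,0),(42,-32,0)]):
    cv2.polylines(I,[np.array([pt(q) for q in p])],True,(255,0,255),1)
cv2.imwrite("pics/s4c.png",I)
```

```text
(no output)
```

View pics/s4c.png

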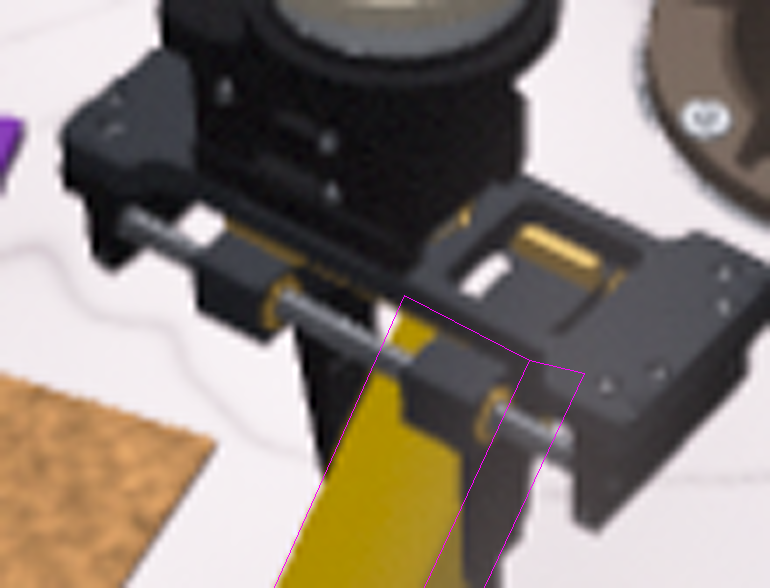

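The head edges line up with the wireframe to about 1 px over the whole visible length. I'll check the lower half too, in case of pitch slip.

Run:
```python
from h import *
s=env.state();B=cv2.imread("pics/s4.png")
x,y,k=225,190,7
I=cv2.resize(B[y:y+84,x:x+110],None,fx=k,fy=k,interpolation=cv2.INTER_CUBIC)
e=s["eef_pos"];w=s["tcp_rot"][2]+np.pi;c=np.cos(w);n=np.sin(w)
def pt(q):
    u=proj("scene",(e[0]+c*q[0]-n*q[1],e[1]+n*q[0]+c*q[1],e[2]-103.2+q[2]));return tuple(int(round(t)) for t in ((u-[x,y]+.5)*k))
U,L,F,G=[[(a,21,b),(a,-21,b)] for a,b in((-20.5,164),(-46,138.5),(46,97.5),(20.5,72))]
for p in ([U[1],U[0],F[0],F[1]],[F[1],F[0],G[0],G[1]],[(42,32,12),(42,-32,12),(-42,-32,12),(-42,32,12)],[(42,32,0),(42,-32,0)]):
    cv2.polylines(I,[np.array([pt(q) for q in p])],True,(255,0,255),1)
cv2.imwrite("pics/s5c.png",I)
```

```text
(no output)
```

View pics/s5c.png

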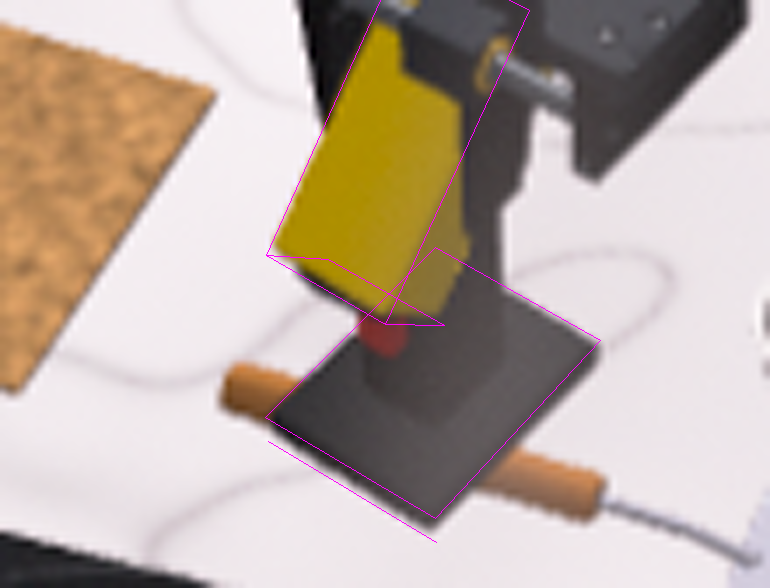

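The lens end (crop (272,245)–(395,320)) and foot corners (268,418), (435,518) fit the wireframe within about 1 px, so the aim is good. Returning to the mat.

>>> carry_out(series=[[-0.1,-0.2,0,0],[-0.25,-0.5,0,0],[-0.3,-0.6,0,0],[-0.35,-0.7,0,0],[-0.35,-0.7,0,0]])

```text
t: 10.9
eef_pos: [434.4, -182.0, 217.8]
tcp_rot: [-3.142, 0.0, 2.833]
ft_force: [0.1, 0.2, -2.2]
opening: 0.443
grip_force: 29.8
```

>>> carry_out(series=[[-0.35,-0.7,0,0],[-0.3,-0.6,0,0],[-0.25,-0.5,0,0],[-0.15,-0.3,0,0],[0,0,0,0]])

```text
t: 11.4
eef_pos: [381.8, -287.4, 217.7]
tcp_rot: [-3.141, 0.0, 2.829]
ft_force: [0.1, 0.0, -2.0]
opening: 0.44
grip_force: 29.8
```

>>> carry_out(series=[[0,0,0,0],[0,0,0,0],[0,0,0,0],[0,0,0,0],[0,0,0,0]])

```text
t: 11.9
eef_pos: [383.3, -285.2, 217.8]
tcp_rot: [3.142, 0.0, 2.833]
ft_force: [-0.4, 0.3, -2.6]
opening: 0.437
grip_force: 29.8
```

>>> carry_out(series=[[-0.1,-0.08,-0.3,0],[0,0,-0.6,0],[0,0,-0.6,0],[0,0,-0.4,0],[0,0,-0.1,0]])

```text
t: 12.4
eef_pos: [377.6, -288.9, 116.1]
tcp_rot: [3.14, -0.003, 2.832]
ft_force: [-0.5, 0.1, -1.8]
opening: 0.444
grip_force: 29.8
```

>>> carry_out(series=[[0,0,0,0],[0,0,0,0],[0,0,0,0],[0,0,0,0],[0,0,0,0]])

```text
t: 12.9
eef_pos: [378.2, -289.7, 118.3]
tcp_rot: [-3.141, 0.001, 2.832]
ft_force: [-0.6, 0.9, -2.2]
opening: 0.447
grip_force: 29.8
```

>>> carry_out(series=[[0,0,-0.04,0],[0,0,-0.04,0],[0,0,-0.04,0],[0,0,-0.03,0],[0,0,-0.02,0]])

```text
t: 13.4
eef_pos: [378.0, -289.5, 109.1]
tcp_rot: [3.141, -0.0, 2.832]
ft_force: [-1.2, 4.8, 15.1]
opening: 0.443
grip_force: 29.8
```

>>> carry_out(series=[[0,0,-0.01,0],[0,0,0,0],[0,0,0,0],[0,0,0,0],[0,0,0,0]])

```text
t: 13.9
eef_pos: [378.1, -289.5, 109.1]
tcp_rot: [3.142, 0.0, 2.832]
ft_force: [-0.8, 1.2, 5.7]
opening: 0.441
grip_force: 29.8
```

Foot is on the mat with light contact. Opening, then rising.

>>> carry_out(series=[[0,0,0,0],[0,0,0,0],[0,0,0,0],[0,0,0,0],[0,0,0,0]], fingers=-1)

```text
t: 14.4
eef_pos: [378.1, -289.6, 108.7]
tcp_rot: [3.141, 0.0, 2.832]
ft_force: [-0.1, 1.0, -1.0]
opening: 0.806
grip_force: 0.0
```

>>> carry_out(series=[[0,0,0,0],[0,0,0,0],[0,0,0,0],[0,0,0,0],[0,0,0,0]])

```text
t: 14.9
eef_pos: [378.1, -289.6, 108.7]
tcp_rot: [3.142, 0.0, 2.832]
ft_force: [-0.4, 0.2, -0.4]
opening: 1.0
grip_force: 0.0
```

>>> carry_out(series=[[0,0,0.3,0],[0,0,0.6,0],[0,0,0.8,0],[0,0,0.8,0],[0,0,0.8,0]])

```text
t: 15.4
eef_pos: [377.8, -289.3, 275.4]
tcp_rot: [3.141, -0.0, 2.832]
ft_force: [0.8, 0.1, -1.1]
opening: 1.0
grip_force: 0.0
```

Run:
```python
from h import *
A=snap("top","t6");snap("scene","s6");print(env.state()["eef_pos"])
B=cv2.imread("pics/s6.png");A=cv2.imread("pics/t6.png")
r=lambda i,x,y:cv2.resize(i[y:y+120,x:x+80],(400,600),interpolation=cv2.INTER_CUBIC)
cv2.imwrite("pics/m6.png",np.hstack([r(A,390,210),r(B,175,130)]))
```

```text
[ 379.19524925 -290.62359734  278.37510291]
```

View pics/m6.png

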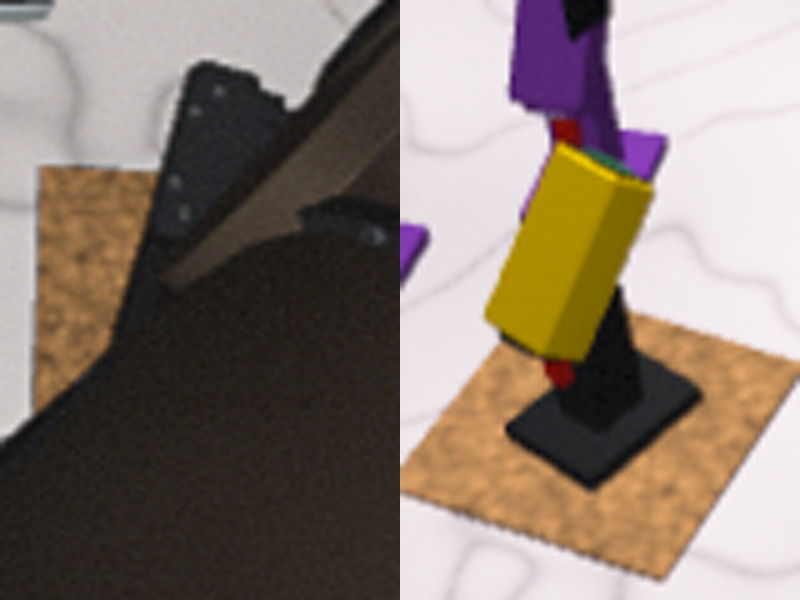

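In the scene crop, the thermometer stands upright with its foot around (600,430), in the middle of the mat, and the fingers are clear. On to the timer.

>>> carry_out(series=[[0.3,0.8,0,-0.4],[0.3,0.9,0,-0.4],[0.3,1,0,-0.4],[0.2,1,0,-0.4],[0.1,1,0,-0.4]])

```text
t: 16.0
eef_pos: [437.3, -56.0, 273.0]
tcp_rot: [-3.142, -0.001, 2.62]
ft_force: [0.9, -0.2, 0.1]
opening: 1.0
grip_force: 0.0
```

>>> carry_out(series=[[0,1,0,-0.4],[0,1,0,-0.4],[0,1,0,-0.4],[-0.2,1,0,-0.4],[-0.3,0.8,0,-0.4]])

```text
t: 16.5
eef_pos: [411.8, 183.4, 272.9]
tcp_rot: [-3.141, -0.0, 2.412]
ft_force: [-0.0, -0.5, -0.5]
opening: 1.003
grip_force: 0.0
```

>>> carry_out(series=[[-0.5,0.6,-0.5,0],[-0.5,0.5,-0.5,0],[0,0,-0.5,0],[0,0,0,0],[0,0,0,0]])

```text
t: 17.0
eef_pos: [362.7, 236.0, 198.8]
tcp_rot: [-3.141, -0.0, 2.413]
ft_force: [0.5, -0.1, 0.3]
opening: 1.0
grip_force: 0.0
```

>>> carry_out(series=[[-0.1,0.3,-0.4,0],[0,0.3,-0.5,0],[0,0,-0.5,0],[0,0,-0.3,0],[0,0,0,0]])

```text
t: 17.5
eef_pos: [357.9, 265.6, 113.3]
tcp_rot: [-3.14, -0.0, 2.412]
ft_force: [-0.8, -0.8, 0.4]
opening: 1.002
grip_force: 0.0
```

Run:
```python
from h import *
snap("scene","s7");s=env.state();e=s["eef_pos"];print(e,s["tcp_rot"])
B=cv2.imread("pics/s7.png");x,y,k=375,185,6
I=cv2.resize(B[y:y+100,x:x+120],None,fx=k,fy=k,interpolation=cv2.INTER_CUBIC)
d=np.radians(-41.7);D=np.array([np.cos(d),np.sin(d)]);N=np.array([-D[1],D[0]]);ax=np.array([357.5,265.5])
P=[ax+a*D+b*N for a,b in((40,7),(40,-7),(-16,-7),(-16,7))]
cv2.polylines(I,[np.array([((proj("scene",(*p,70))-[x,y]+.5)*k).round() for p in P],int)],True,(255,0,255),1)
T=[((proj("scene",(357.5+r*np.cos(t),265.5+r*np.sin(t),36))-[x,y]+.5)*k).round() for r,t in((0,0),(55,np.radians(14.5)))]
cv2.polylines(I,[np.array(T,int)],False,(0,255,0),1)
cv2.imwrite("pics/s7c.png",I)
```

```text
[358.18466316 265.84194792 114.16981987] [-3.14150883e+00 -2.15575489e-05  2.41188029e+00]
```

View pics/s7c.png

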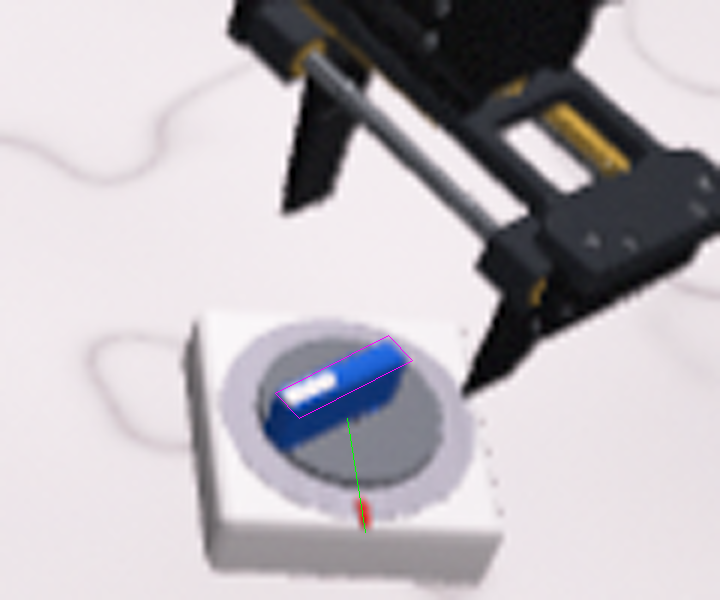

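The modelled bar outline (280,390)–(412,360) lies on the blue handle, and the green line ends on the red tick (363,520). The axis and zero direction are confirmed. Descending to grip.

>>> carry_out(series=[[0,0,-0.3,0],[0,0,-0.4,0],[0,0,-0.4,0],[0,0,-0.2,0],[0,0,0,0]])

```text
t: 18.05
eef_pos: [357.8, 266.0, 48.8]
tcp_rot: [-3.141, -0.0, 2.412]
ft_force: [-0.5, 0.2, 1.2]
opening: 0.998
grip_force: 0.0
```

>>> carry_out(series=[[0,0,0,0],[0,0,0,0],[0,0,0,0],[0,0,0,0],[0,0,0,0]])

```text
t: 18.55
eef_pos: [357.5, 266.2, 49.0]
tcp_rot: [3.141, 0.0, 2.413]
ft_force: [-0.3, -0.1, 0.1]
opening: 1.003
grip_force: 0.0
```

>>> carry_out(series=[[0,0,0,0],[0,0,0,0],[0,0,0,0],[0,0,0,0],[0,0,0,0]], fingers=1)

```text
t: 19.05
eef_pos: [357.4, 266.1, 48.7]
tcp_rot: [3.142, -0.0, 2.413]
ft_force: [-0.4, 0.2, 1.2]
opening: 0.635
grip_force: 0.0
```

>>> carry_out(series=[[0,0,0,0],[0,0,0,0],[0,0,0,0],[0,0,0,0],[0,0,0,0]])

```text
t: 19.55
eef_pos: [357.4, 266.1, 48.8]
tcp_rot: [3.141, 0.0, 2.413]
ft_force: [-0.0, -0.3, -0.8]
opening: 0.214
grip_force: 0.0
```

>>> carry_out(series=[[0,0,0,0],[0,0,0,0],[0,0,0,0.5],[0,0,0,0.5],[0,0,0,0.5]])

```text
t: 20.05
eef_pos: [357.4, 266.2, 48.7]
tcp_rot: [3.141, -0.0, 2.572]
ft_force: [-0.8, 0.4, 0.0]
opening: 0.145
grip_force: 29.8
```

Gripped and turning freely. To go: 3.395 − 2.572 = 0.82 rad (47°).

>>> carry_out(series=[[0,0,0,0.7],[0,0,0,0.8],[0,0,0,0.8],[0,0,0,0.8],[0,0,0,0.8]])

```text
t: 20.55
eef_pos: [357.4, 266.1, 48.7]
tcp_rot: [3.142, -0.0, 2.982]
ft_force: [0.5, 0.7, 0.1]
opening: 0.147
grip_force: 29.8
```

>>> carry_out(series=[[0,0,0,0.8],[0,0,0,0.8],[0,0,0,0.6],[0,0,0,0.5],[0,0,0,0.3]])

```text
t: 21.05
eef_pos: [357.4, 266.1, 48.7]
tcp_rot: [3.142, -0.0, -2.989]
ft_force: [-0.3, 0.0, 0.4]
opening: 0.144
grip_force: 29.8
```

```bash
python3 -c "
from h import *
s=env.state();print(s['eef_pos'],s['tcp_rot'],s['ft_force'],s['moment'])"
```

```text
[357.38302853 266.05581035  48.74245997] [ 3.14157850e+00 -1.46445551e-04 -2.98855698e+00] [-0.30355369  0.01815092  0.4228576 ] [ 0.0424399   0.01691237 -0.09670609]
```

>>> carry_out(series=[[0,0,0,0.2],[0,0,0,0.2],[0,0,0,0.2],[0,0,0,0.2],[0,0,0,0]])

```text
t: 21.55
eef_pos: [357.4, 266.1, 48.7]
tcp_rot: [3.142, -0.0, -2.906]
ft_force: [1.2, -0.5, 1.3]
opening: 0.143
grip_force: 29.9
```

```bash
python3 -c "
from h import *
s=env.state();print(s['eef_pos'],s['tcp_rot'],s['ft_force'],s['moment'])"
```

```text
[357.41280873 266.10179453  48.73580453] [ 3.14155194e+00 -2.58577270e-05 -2.90580761e+00] [ 1.24639477 -0.46804758  1.31136638] [-0.0959532  -0.40830308 -0.03378124]
```

>>> carry_out(series=[[0,0,0,0.2],[0,0,0,0.1],[0,0,0,0.1],[0,0,0,0],[0,0,0,0]])

```text
t: 22.05
eef_pos: [357.4, 266.1, 48.7]
tcp_rot: [3.141, 0.0, -2.865]
ft_force: [1.2, -2.1, 1.1]
opening: 0.15
grip_force: 29.8
```

```bash
python3 -c "
from h import *
s=env.state();print(s['eef_pos'],s['tcp_rot'],s['ft_force'],s['moment'])"
```

```text
[357.44724567 266.110404    48.73604758] [ 3.14149876e+00  2.07713339e-06 -2.86509874e+00] [ 1.16792226 -2.12620224  1.09514815] [-0.34748215 -0.06460551 -0.18639509]
```

>>> carry_out(series=[[0,0,0,0.2],[0,0,0,0.2],[0,0,0,0],[0,0,0,0],[0,0,0,0]])

```text
t: 22.55
eef_pos: [357.4, 266.1, 48.8]
tcp_rot: [3.141, 0.0, -2.823]
ft_force: [-0.4, -2.5, 1.7]
opening: 0.151
grip_force: 30.5
```

```bash
python3 -c "
from h import *
s=env.state();print(s['eef_pos'],s['tcp_rot'],s['ft_force'],s['moment'])"
```

```text
[357.4499479  266.13032168  48.76418189] [ 3.14145759e+00  4.42424271e-05 -2.82328955e+00] [-0.40536841 -2.48324936  1.70054079] [-0.43174413 -0.10555583 -0.61086881]
```

The z moment is up to 0.6 N m, so the dial is pressing on its stop. Releasing and lifting.

>>> carry_out(series=[[0,0,0,0],[0,0,0,0],[0,0,0,0],[0,0,0,0],[0,0,0,0]], fingers=-1)

```text
t: 23.05
eef_pos: [357.4, 266.2, 48.7]
tcp_rot: [3.142, 0.0, -2.823]
ft_force: [-0.9, 0.3, 0.4]
opening: 0.513
grip_force: 0.0
```

>>> carry_out(series=[[0,0,0,0],[0,0,0,0],[0,0,0,0],[0,0,0,0],[0,0,0,0]])

```text
t: 23.55
eef_pos: [357.4, 266.2, 48.7]
tcp_rot: [3.141, 0.0, -2.823]
ft_force: [-0.2, -0.1, -0.2]
opening: 0.933
grip_force: 0.0
```

>>> carry_out(series=[[0,0,0.4,0],[0,0,0.6,0],[0,0,0.6,0],[0,0,0.6,0],[0,0,0.6,0]])

```text
t: 24.05
eef_pos: [357.2, 266.0, 190.0]
tcp_rot: [3.142, -0.0, -2.823]
ft_force: [-0.1, 0.0, 0.2]
opening: 0.997
grip_force: 0.0
```

>>> carry_out(series=[[0,0,0,0],[0,0,0,0],[0,0,0,0],[0,0,0,0],[0,0,0,0]])

```text
t: 24.55
eef_pos: [357.2, 266.0, 187.9]
tcp_rot: [-3.141, -0.002, -2.823]
ft_force: [-0.7, 0.4, -0.7]
opening: 0.996
grip_force: 0.0
```

Run:
```python
from h import *
snap("scene","s8")
B=cv2.imread("pics/s8.png")
r=lambda i,x,y:cv2.resize(i[y:y+80,x:x+100],(400,320),interpolation=cv2.INTER_CUBIC)
x,y,k=385,220,5
I=cv2.resize(B[y:y+64,x:x+80],None,fx=k,fy=k,interpolation=cv2.INTER_CUBIC)
d=np.radians(14.5);D=np.array([np.cos(d),np.sin(d)]);N=np.array([-D[1],D[0]]);ax=np.array([357.5,265.8])
P=[ax+a*D+b*N for a,b in((40,7),(40,-7),(-16,-7),(-16,7))]
cv2.polylines(I,[np.array([((proj("scene",(*p,70))-[x,y]+.5)*k).round() for p in P],int)],True,(255,0,255),1)
cv2.imwrite("pics/m8.png",np.hstack([I,r(B,165,145)]))
```

```text
(no output)
```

View pics/m8.png

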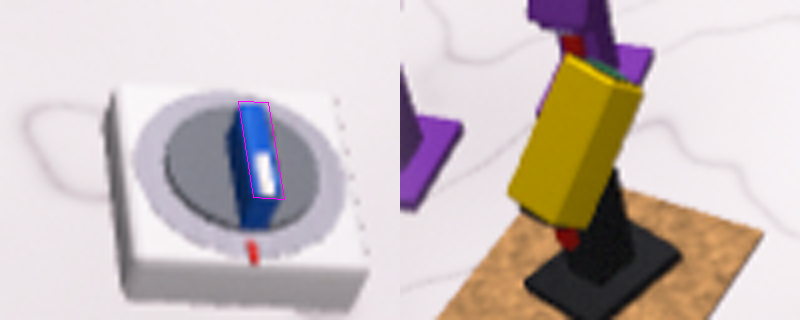

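The handle's white end (265,190) points at the red tick (252,252) and fits the zero outline, the thermometer stands on its mat, and the arm is clear.

```bash
python3 -c "
from cell import env
print(env.job_done())"
```

```text
the job is handed in; nothing more can be done
None
```

The job is handed in, with no verdict returned: the thermometer was held on the red spot for about 2.5 s and set back upright on its mat, and the timer was wound back to its zero stop.

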